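Clamp a valve housing behind a sprung guard flap

ROBOT

A 6-joint arm with a two-finger parallel gripper is mounted at the origin on the work surface. World frame = base frame: x ahead of the robot, y to its left, z up, the work surface at z = 0. Lengths are in m, angles in rad, forces in N, time in s.
With the tool pointing down it reaches from about 0.35 to 0.975 m from the base axis. Payload 4.9 kg.
Tool frame: the origin (TCP) lies midway between the tips of the shut fingers; the grasp point (between the pads) lies 19 mm behind it; z points along the fingers, y is the line along which they close (so a half turn about z gives the same grasp; the last joint's range is limited). The gripper opens to 85 mm and grips with 20 to 120 N. Pads are 22 mm wide; open, the fingers measure 114 mm over their backs; the gripper's body (76 mm by 85 mm) begins 54 mm behind the grasp point. The pads swing forward as they close: fully open they stand 13 mm farther back than shut.
Start: joints at [1.19, 0.053, 1.613, -0, 1.476, -0.119], TCP at [0.162, 0.604, 0.231] pointing down, gripper open.
Joint ranges: [-3.01, 3.01], [-1.01, 2.22], [0.06, 2.58], [-1.02, 4.17], [0.09, 2.62], [-3.14, 3.14]. Speed limits (rad/s): [2.57, 2.57, 3.14, 3.14, 3.14, 3.14].

INTERFACE

Orientations are given as a rotation vector (axis times angle).
In Python, from station import telemetry, optics, ctrl gives the robot as it stands.
- The arm moves only by the shell command python3 -m pendant 'ROWS' [FORCE]. ROWS is JSON, one flat list of numbers, 7 for each row, row after row: the turn, a rotation vector about the tool's x, y, z as a fraction of full scale, then the shift along the tool's x, y, z as a fraction of full scale, then the opening, from 0 (shut) to 1 (fully open). In form: [ax, ay, az, tx, ty, tz, fingers, ax, ay, az, tx, ty, tz, fingers, ...]. A call has 1 to 12 rows; each row is the pose to reach, as a shift and turn from the pose commanded when the call began, along the tool's axes at that moment; what a row does not reach only later rows make up. Full scale, the value 1, is 300 mm for a shift and 30 degrees for a turn. A row lasts 1/8 s, in which the tool goes at most 62.5 mm and 10.7 degrees, less where a joint would pass 70% of its speed; a pose out of reach is approached as far as the arm can. A call with a number of a shift or a turn outside -1 to 1 is refused whole. A call with a gripper value outside its range is refused whole. The fingers move at their own pace and stop on an object; FORCE is the grip in N (left out, the last holds). Time passes only in rows, so rows that repeat a pose let the fingers close. It gives the time, the measured TCP pose, the force, the opening and the grip force at its end, in the units of the state.
- telemetry.get_obs(): the state, without advancing time (a new reading comes with each control period).
- optics.get_image(name): name is "side" or "top" or "wrist"; returns a dict with "image" (384x512x3 uint8, red, green, blue), "depth" (384x512 float32, m along the optical axis (not along the pixel's ray), 0 where there is no reading), "fx", "fy", "cx", "cy" (pixels), "dist_coeffs" ([k1, k2, p1, p2, k3] as OpenCV has them; the pictures are not rectified), "rvec" (rotation vector, rad) and "tvec" (3), from world to camera coordinates, as OpenCV has them. Camera axes: x right, y down, z forward; pixel columns grow to the right and rows downward; lengths in m; the calibration is good to about 2 mm. A picture is of the moment at which its call begins.
- ctrl.finish_job(): hands the job in; it is judged then, once.
The state is a dict: "t": time; "q": joint angles; "dq": joint speeds; "effort": joint torques, N m; "tool_pos": TCP position; "tool_rot": TCP orientation; "contact_force": force on the tool from outside, world axes, zero at the start; "wrist_torque": the same for the moment, N m; "opening": finger opening in m; "grip_force": force on a finger pad.
Only numpy, scipy, OpenCV 4.12 (cv2) and the standard library are available. Lean on these libraries where they do the work, as an engineer would, in place of code of your own. Each camera call takes 0.05 s, during which the arm holds its last target. There are 200 camera calls.

TASK

Push the guard's clear sprung flap inward with the hand, reach in behind it and slide the clamp carriage along its bed, away from you, so that it shoves the blue valve housing up against the red end stop and holds it clamped there, with the spring plunger pressed in about half way (about 5 N) and never driven in until it bottoms. Then let go and back out so that the flap falls shut, leaving the housing square in the bed and the other things on the bench where they are.

Things in the scene. Friction and masses are not known exactly. Their poses are not given: they have to be found in the camera images.
- fixture: Aluminium clamping fixture fixed to the bench. Origin: centre of the base's underside. Its x points inward from the flap side (to the robot's right), y (away from the robot) is the slide direction, z up. Base 150 (x) x 390 (y) mm, its top (the bed) 20 mm up; two steel fences 12 mm high leave a channel 44 mm wide along y, centred on x = 0.
- guard (a point): Middle of the guard's front rod (10 mm thick, along y): fixture x = -35, 235 mm up. The clear roof, 430 mm long in y, underside 238 mm up, runs from here 135 mm inward to two rear posts (x = 100, y = +-215); roof arms at y = +-215. No vertical gripper fits over the carriage; one leaning 35 to 45 degrees, fingers pointing down and inward (+x), does. The ends are open.
- stop_zone (a point): Middle of the zone, on the bed at fixture y = 132.5 mm, where the red end stop's near face was set: anywhere from y = 115 to 150 mm, not reported, so to be felt (or seen). The stop stands in the channel, 44 mm wide, 45 mm high, and does not move.
- carriage: Clamp carriage: dark steel block 43 (x) x 44 (y) x 30 mm high in the channel, with an upright orange fin to grip and a spring plunger on its +y face. Origin: centre of its underside, 20 mm above the bench; axes as the fixture's. Slides only along fixture y, from -125 to +65 mm, starts between -125 and -105. Sliding friction about 8 N: it stays where it is left.
- plunger_root (a point): Centre of the carriage's +y face at plunger height, 40 mm above the bench. Relaxed, the plunger's round black face (28 mm across) is 46 mm ahead (+y). It gives 16 mm, then bottoms; 0.6 N per mm, from 0 N (half way: 8 mm, 4.8 N). A red band on it goes in with it. While the housing only slides, not yet at the stop, it bears 0.5 to 1.5 N.
- grip (a point): Grip point in the middle of the carriage's orange fin, 66 mm above the carriage's origin (86 mm above the bench). The fin is 16 mm thick along y (pinch it along y), 22 mm deep in x, and stands free from 50 to 106 mm above the bench.
- housing: Blue plastic valve housing, 40 (x) x 90 (y) x 40 mm high, about 0.15 kg, three ports on top, lying loose on the bed in the channel between the plunger and the end stop. Origin: centre of its underside; its y runs along the bed.
- flap (a joint): Clear plastic flap 410 mm long with a yellow lower edge, hinged on the guard's front rod and hanging 126 mm down from it (lower edge 109 mm above the bench). 0 rad = shut (hanging upright), grows as the lower edge is pushed inward (fixture +x), up to 1.2. A light spring shuts it (1 to 4 N at the lower edge); the gripper can simply push it in and keep it open while it works.
- spare: Bystander: grey spare housing, 40 x 90 x 40 mm, origin under its centre.
- bottle: Bystander: white bottle, 56 mm across, 130 mm high, origin under its centre.
- can: Bystander: metal can, 66 mm across, 90 mm high, origin under its centre.
- cup: Bystander: blue cup, 70 mm across, 80 mm high, origin under its centre.
- screwdriver: Bystander: screwdriver with red handle, lying on the bench, about 200 mm long, origin under its middle.
- wrench: Bystander: steel wrench lying on the bench, about 180 mm long, origin under its middle.
Mind the look-alikes: they are no part of the job. What is shaped like the housing but green is not meant.

How it is judged:
On the way:
1. the flap is pushed inward (more than 0.06 rad) (value of joint flap above 0.06 rad), for 0.1 s.
At the end, for the whole second after the job is handed in: The housing is held between plunger and end stop with 2.7 to 7.5 N (plunger about 4.5 to 12.5 mm in), at rest, flat and square to the bed within 0.05 rad; the carriage is at rest; the flap is shut (below 0.06 rad); the bystanders are within 30 mm of where they stood (contact force between carriage and housing between 2.7 and 7.5 N and linear speed of each of housing, carriage below 0.01 m/s and angle between the y axis of housing and the y axis of fixture, either way round below 0.05 rad and angle between housing's own z axis and vertical below 0.05 rad and value of joint flap below 0.06 rad and distance of each of spare, bottle, can, cup, screwdriver, wrench from where it was at the start of the episode below 0.03 m); the robot touches nothing.
It fails at once if the plunger is driven to its bottom against the housing (more than 13 N) (contact force between carriage and housing above 13 N).
It fails at once if a bystander is moved more than 30 mm (distance of any of spare, bottle, can, cup, screwdriver, wrench from where it was at the start of the episode above 0.03 m).
It also fails if it takes over 38 s, if anything falls off the work surface, if the arm or the gripper's body presses on something with over 40 N, if the wrist force passes 120 N, or if a joint passes its speed limit or range.

## Working session

There is one attempt and no reset: what is moved stays moved. The work goes in short steps, Python scripts to look and compute and a shell command to move; the robot and the scene stay as the last step left them, time stands still between calls to the robot, and variables do not carry over. Pictures are saved under pics/ and viewed, at most 10 in all, crops included, and the job is handed in when it is done.

```bash
mkdir -p pics; ls; cat > h.py <<'E'
import numpy as np,cv2
from station import telemetry,optics,ctrl
def cam(n):
    d=optics.get_image(n); d['K']=np.array([[d['fx'],0,d['cx']],[0,d['fy'],d['cy']],[0,0,1.]]); d['R']=cv2.Rodrigues(np.array(d['rvec'],float))[0]; d['t']=np.array(d['tvec'],float).ravel(); return d
def ray(d,uv):
    p=cv2.undistortPoints(np.array(uv,float).reshape(-1,1,2),d['K'],np.array(d['dist_coeffs'],float)).reshape(-1,2)
    r=np.c_[p,np.ones(len(p))]@d['R']; return -d['R'].T@d['t'],r
def plane(d,uv,z):
    c,r=ray(d,uv); return c+r*((z-c[2])/r[:,2])[:,None]
def dep(d,uv):
    c,r=ray(d,uv); z=np.array([d['depth'][int(round(v)),int(round(u))] for u,v in uv]); return c+r*z[:,None]
def save(d,f): cv2.imwrite('pics/'+f,cv2.cvtColor(d['image'],cv2.COLOR_RGB2BGR))
E
python3 - <<'E'
from h import *
import pickle
D={n:cam(n) for n in('top','side','wrist')}
pickle.dump(D,open('d0.pkl','wb'))
im=np.vstack([D['top']['image'],D['side']['image']])
cv2.imwrite('pics/a.png',cv2.cvtColor(im,cv2.COLOR_RGB2BGR)[:, :][::1] if 0 else cv2.cvtColor(np.hstack([cv2.resize(D[n]['image'],(400,300)) for n in('top','side')]),cv2.COLOR_RGB2BGR))
save(D['top'],'top.png');save(D['side'],'side.png')
for n in D: print(n,-D[n]['R'].T@D[n]['t'],D[n]['R'][2])
print(telemetry.get_obs())
E
```

```text
pics
top [ 0.39308862 -0.02205208  1.29002346] [ 0.12172384  0.03098181 -0.99208036]
side [ 0.06925437 -0.93591147  1.23445908] [ 0.31734529  0.62791999 -0.71063947]
wrist [0.09779303 0.62006134 0.37159205] [ 0.25288689 -0.07077518 -0.96490367]
{'t': 0.15, 'q': array([ 1.18998056e+00,  5.32254045e-02,  1.61399083e+00, -1.17738819e-05,
        1.47600975e+00, -1.19008862e-01]), 'dq': array([ 0.00119721, -0.00329251, -0.00425722, -0.00054187,  0.00171713,
        0.00154856]), 'effort': array([ 4.30692526e-04, -3.94243634e+01, -3.70719624e+01, -1.87541877e-04,
        4.70929415e-03, -2.60314624e-05]), 'tool_pos': array([0.16158943, 0.60323781, 0.23032561]), 'tool_rot': array([-4.10018709e-01, -3.11432437e+00,  2.49016343e-03]), 'contact_force': array([ 0.24419266,  0.36353606, -0.15560184]), 'wrist_torque': array([-0.04987997, -0.07712074,  0.00504036]), 'grip_force': 0.0, 'opening': 0.08550083587274589}
```

View pics/top.png

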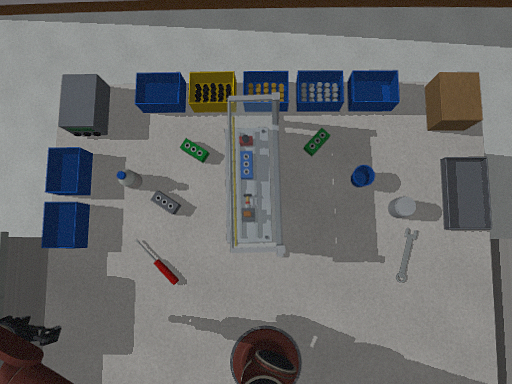

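View pics/side.png

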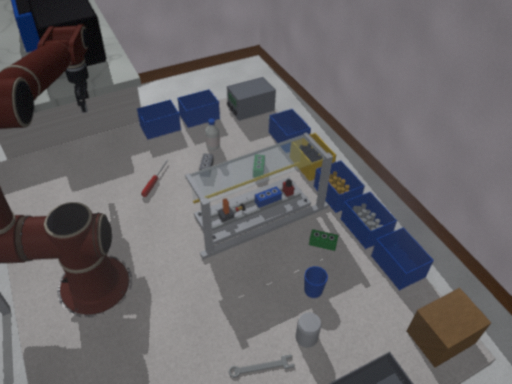

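The top view shows the fixture lying roughly along world +x, with the carriage at about px (249,207), the blue housing at (246,163), the red stop at (245,140) and the yellow flap edge on the left at column 233. The side view shows it from the flap's rear, with the orange fin at (226,206).

```bash
python3 - <<'E'
from h import *
import pickle
D=pickle.load(open('d0.pkl','rb'))
top=D['top'];side=D['side']
def mask(d,lo,hi,box):
    h=cv2.cvtColor(d['image'],cv2.COLOR_RGB2HSV); m=cv2.inRange(h,lo,hi); k=np.zeros_like(m); x0,y0,x1,y1=box;k[y0:y1,x0:x1]=m[y0:y1,x0:x1]
    return k
def rep(n,d,m,z):
    ys,xs=np.nonzero(m); 
    if len(xs)==0: print(n,'none');return
    c=(xs.mean(),ys.mean()); r=cv2.minAreaRect(np.c_[xs,ys].astype(np.float32)); print(n,len(xs),np.round(c,1),xs.min(),xs.max(),ys.min(),ys.max(),np.round(plane(d,[c],z),4),np.round(r[1],1),round(r[2],1))
B=(225,90,285,255)
rep('blueT',top,mask(top,(100,90,60),(125,255,255),(225,120,285,200)),.06)
rep('orangeT',top,mask(top,(5,90,80),(18,255,255),(225,180,285,225)),.126)
rep('redT',top,mask(top,(0,110,50),(5,255,255),(225,120,285,160))|mask(top,(172,100,50),(180,255,255),(225,120,285,160)),.065)
my=mask(top,(22,70,80),(35,255,255),(222,105,245,255));rep('yelT',top,my,.109)
ys,xs=np.nonzero(my); f=np.polyfit(ys,xs,1); e=[(np.polyval(f,y),y) for y in(ys.min(),ys.max())]; print('edge',e,plane(top,e,.109))
S=(190,140,335,250)
rep('blueS',side,mask(side,(100,90,60),(125,255,255),(245,180,290,210)),.04)
rep('orangeS',side,mask(side,(5,90,80),(18,255,255),(215,190,235,225)),.086)
c=cv2.resize(cv2.cvtColor(top['image'][85:260,205:305],cv2.COLOR_RGB2BGR),None,fx=3.4,fy=3.4,interpolation=2)
s=cv2.resize(cv2.cvtColor(side['image'][130:260,180:340],cv2.COLOR_RGB2BGR),(458,372),interpolation=2)
o=np.zeros((595,800,3),np.uint8);o[:595,:340]=c[:595];o[:372,341:799]=s
cv2.imwrite('pics/crop.png',o)
E
```

```text
blueT 271 [246.  164.9] 240 252 151 178 [[0.6372 0.0636 0.06  ]] [27. 12.] 90.0
orangeT 45 [247.  212.2] 244 250 201 216 [[0.477  0.0545 0.126 ]] [15.  6.] 90.0
redT 38 [245.4 140.3] 239 251 136 145 [[0.7187 0.066  0.065 ]] [ 8.1 12. ] 84.8
yelT 342 [233.  165.9] 222 236 105 245 [[0.6244 0.1012 0.109 ]] [140.1  13.1] 89.5
edge [(np.float64(230.2046037746582), np.int64(105)), (np.float64(236.5882856691165), np.int64(245))] [[0.82382247 0.11306962 0.109     ]
 [0.37716828 0.08679084 0.109     ]]
blueS 312 [267.5 196.9] 255 281 187 206 [[0.6417 0.0665 0.04  ]] [13.7 27.9] 69.4
orangeS 71 [225.4 206.2] 223 228 199 213 [[0.4738 0.0511 0.086 ]] [14.  5.] 90.0
```

View pics/crop.png

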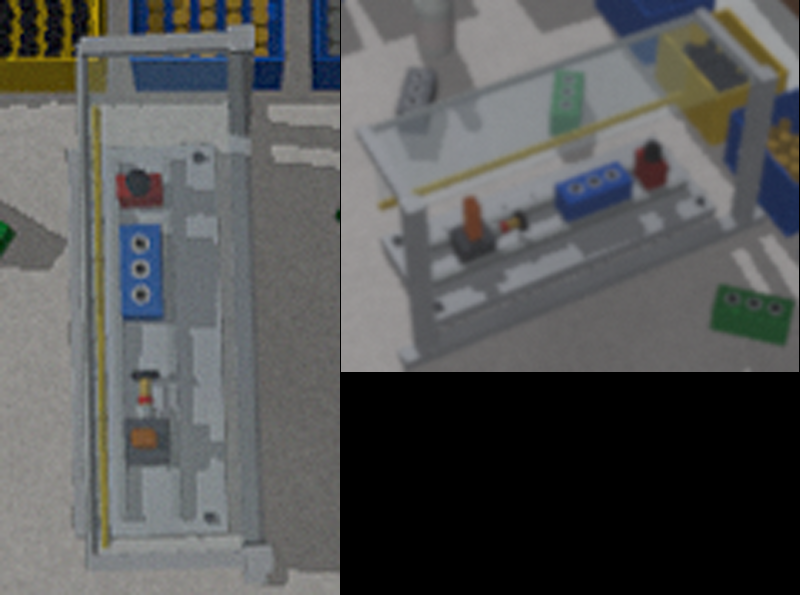

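The crop shows the flap's yellow edge running from (96,108) to (106,545), the fin top near (144,438), the housing near (141,270), and the stop's near face at row ~205. The fixture is empty otherwise, and the plunger is not touching the housing.

```bash
python3 - <<'E'
from h import *
import pickle
D=pickle.load(open('d0.pkl','rb'));top=D['top']
f=lambda l:[(205+x/3.4-.5+.5/3.4*0,85+y/3.4-.5) for x,y in l]
P=lambda l,z:np.round(plane(top,f(l),z),4)
y=P([(96,108),(106,545)],.109);print('edge',y,np.linalg.norm(y[0]-y[1]),'yaw',np.degrees(np.arctan2(*(y[0]-y[1])[1::-1])))
h=P([(121,227),(160,227),(161,318),(122,318)],.06);print('housing',h,h.mean(0))
c=P([(126,420),(170,420),(169,464),(127,464)],.05);print('carr',c,c.mean(0))
print('fin',P([(132,428),(156,428),(157,445),(132,447)],.106))
print('stop bot',P([(118,207),(161,207)],.02),'top',P([(118,196),(161,196)],.065))
b=P([(69,147),(227,147),(227,527),(112,530)],.02);print('base',b)
print('rod',P([(84,45),(93,560)],.24))
s=D['side']; g=lambda l:[(180+(x-341)*160/458-.5,130+y*130/372-.5) for x,y in l]
Q=lambda l,z:np.round(plane(s,g(l),z),4)
print('side fin top',Q([(471,198)],.106),'housing top',Q([(556,195),(625,168),(630,185),(560,206)],.06),'stop',Q([(640,160)],.065))
print('side yellow',Q([(415,192),(682,97)],.109))
E
```

```text
edge [[0.7862 0.1043 0.109 ]
 [0.3778 0.0896 0.109 ]] 0.40866447117409166 yaw 2.061421422595666
housing [[0.6828 0.0835 0.06  ]
 [0.6827 0.0457 0.06  ]
 [0.5935 0.044  0.06  ]
 [0.5935 0.0815 0.06  ]] [0.638125 0.063675 0.06    ]
carr [[0.4961 0.0774 0.05  ]
 [0.4962 0.0352 0.05  ]
 [0.454  0.0358 0.05  ]
 [0.4539 0.076  0.05  ]] [0.47505 0.0561  0.05   ]
fin [[0.4841 0.0673 0.106 ]
 [0.4841 0.0454 0.106 ]
 [0.4686 0.0443 0.106 ]
 [0.4667 0.0672 0.106 ]]
stop bot [[0.7128 0.0902 0.02  ]
 [0.7126 0.047  0.02  ]] top [[0.7124 0.0864 0.065 ]
 [0.7122 0.0447 0.065 ]]
base [[ 0.7751  0.1406  0.02  ]
 [ 0.7744 -0.019   0.02  ]
 [ 0.3946 -0.0195  0.02  ]
 [ 0.3911  0.0923  0.02  ]]
rod [[0.7978 0.1013 0.24  ]
 [0.3675 0.0875 0.24  ]]
side fin top [[0.4793 0.0656 0.106 ]] housing top [[0.5905 0.0661 0.06  ]
 [0.6878 0.0702 0.06  ]
 [0.6792 0.0418 0.06  ]
 [0.5866 0.0476 0.06  ]] stop [[0.7086 0.0701 0.065 ]]
side yellow [[0.4236 0.1001 0.109 ]
 [0.7867 0.1073 0.109 ]]
```

```bash
cat >> h.py <<'E'
from scipy.spatial.transform import Rotation as Ro
yaw=np.radians(2.05); yf=np.array([np.cos(yaw),np.sin(yaw),0]); xf=np.array([yf[1],-yf[0],0]); O=np.array([.582,.0625,0])
def lean(deg):
    s,c=np.sin(np.radians(deg)),np.cos(np.radians(deg)); z=s*xf-c*np.array([0,0,1]); x=-c*xf-s*np.array([0,0,1]); return Ro.from_matrix(np.c_[x,np.cross(z,x),z])
def go(p,R,p0=None,R0=None):
    o=telemetry.get_obs(); p0=o['tool_pos'] if p0 is None else p0; R0=Ro.from_rotvec(o['tool_rot']) if R0 is None else R0
    return np.round(np.r_[(R0.inv()*R).as_rotvec()/np.radians(30),R0.inv().apply(p-p0)/.3],3)
def fx(a,b,z): return O+a*xf+b*yf+np.array([0,0,z])
E
python3 - <<'E'
from h import *
o=telemetry.get_obs(); R0=Ro.from_rotvec(o['tool_rot']); p0=o['tool_pos']
Rt=lean(40); zt=Rt.as_matrix()[:,2]
G=fx(0,-.107,.086); T=G+.019*zt; pre=T-.16*zt
print('T',T,'pre',pre)
rv=(R0.inv()*Rt).as_rotvec(); print(np.degrees(rv))
R,p=R0,p0
for k in(1,2,3,4):
    Rn=R0*Ro.from_rotvec(rv*k/4); pn=p0+(pre+[0,0,.06]-p0)*k/4
    print(k,pn,go(pn,Rn,p,R)); R,p=Rn,pn
E
```

```text
T [0.47550536 0.04646729 0.07144516] pre [0.47182639 0.14924748 0.19401227]
[ 25.31970478 -34.31329552  69.82350599]
1 [0.23914867 0.48974023 0.23624728] [ 0.211 -0.286  0.582 -0.348 -0.299 -0.019]
2 [0.31670791 0.37624265 0.24216894] [ 0.211 -0.286  0.582 -0.418 -0.178  0.065]
3 [0.39426715 0.26274506 0.2480906 ] [ 0.211 -0.286  0.582 -0.435 -0.035  0.142]
4 [0.47182639 0.14924748 0.25401227] [ 0.211 -0.286  0.582 -0.397  0.112  0.2  ]
```

```bash
python3 -m pendant '[0.105,-0.143,0.291,-0.174,-0.15,-0.01,0.6, 0.211,-0.286,0.582,-0.348,-0.299,-0.019,0.6, 0.211,-0.286,0.582,-0.348,-0.299,-0.019,0.6, 0.211,-0.286,0.582,-0.348,-0.299,-0.019,0.6]' 40
python3 -m pendant '[0.105,-0.143,0.291,-0.209,-0.09,0.032,0.6, 0.211,-0.286,0.582,-0.418,-0.178,0.065,0.6, 0.211,-0.286,0.582,-0.418,-0.178,0.065,0.6, 0.211,-0.286,0.582,-0.418,-0.178,0.065,0.6]'
python3 -m pendant '[0.105,-0.143,0.291,-0.217,-0.017,0.071,0.6, 0.211,-0.286,0.582,-0.435,-0.035,0.142,0.6, 0.211,-0.286,0.582,-0.435,-0.035,0.142,0.6, 0.211,-0.286,0.582,-0.435,-0.035,0.142,0.6]'
python3 - <<'E'
from h import *
Rt=lean(40); zt=Rt.as_matrix()[:,2]
T=fx(0,-.107,.086)+.019*zt; pre=T-.16*zt
print(go(pre+[0,0,.0],Rt), telemetry.get_obs()['q'])
E
```

```text
t: 0.65
tool_pos: [0.2395, 0.4898, 0.2369]
tool_rot: [0.841, 2.883, -0.193]
contact_force: [-1.4, 0.5, 0.3]
opening: 0.0512
grip_force: 0.0
t: 1.15
tool_pos: [0.3169, 0.3771, 0.2429]
tool_rot: [1.213, 2.586, -0.365]
contact_force: [-0.9, 0.2, 0.1]
opening: 0.0511
grip_force: 0.0
t: 1.65
tool_pos: [0.3945, 0.2638, 0.2486]
tool_rot: [1.527, 2.237, -0.517]
contact_force: [0.6, 0.1, 0.5]
opening: 0.0514
grip_force: 0.0
[ 0.213 -0.292  0.583 -0.299  0.126  0.374] [ 0.69851212 -0.1256492   1.8234819  -0.47151368  1.70238976  0.32463478]
```

```bash
python3 -m pendant '[0.1,-0.143,0.291,-0.15,0.06,0.18,0.6, 0.213,-0.292,0.583,-0.299,0.126,0.374,0.6, 0.213,-0.292,0.583,-0.299,0.126,0.374,0.6, 0.213,-0.292,0.583,-0.299,0.126,0.374,0.6, 0.213,-0.292,0.583,-0.299,0.126,0.374,0.6]'
python3 - <<'E'
from h import *
Rt=lean(40); zt=Rt.as_matrix()[:,2]
T=fx(0,-.107,.086)+.019*zt; pre=T-.16*zt
print(go(pre,Rt),go(T,Rt), telemetry.get_obs()['q'],T,pre)
d=cam('wrist');save(d,'w1.png')
E
```

```text
t: 2.28
tool_pos: [0.4716, 0.1498, 0.1951]
tool_rot: [1.779, 1.844, -0.646]
contact_force: [-0.6, 1.2, 0.2]
opening: 0.0511
grip_force: 0.0
[ 0.004  0.001 -0.001  0.001  0.001  0.004] [ 0.004  0.001 -0.001  0.001 -0.001  0.537] [ 0.48601482  0.00604835  1.83528153 -0.61992928  1.6341103   0.51698744] [0.47550536 0.04646729 0.07144516] [0.47182639 0.14924748 0.19401227]
```

View pics/w1.png

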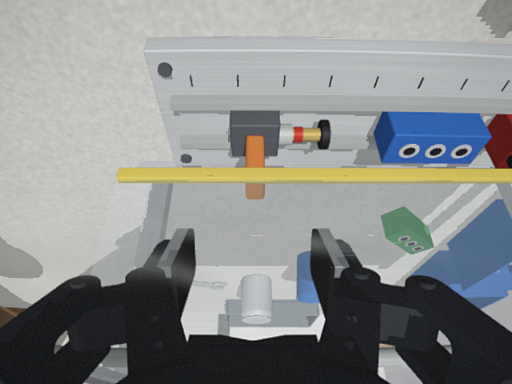

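The wrist view shows the fin upright at column 255 (rows 137–198), midway between the open fingers (193 and 313), with the yellow flap edge crossing at row 175. Lateral alignment is good; now I'll push in along the tool axis.

```bash
python3 -m pendant '[0,0,0,0,0,0.1,0.6, 0,0,0,0,0,0.2,0.6, 0,0,0,0,0,0.28,0.6, 0,0,0,0,0,0.36,0.6, 0,0,0,0,0,0.36,0.6]'
python3 - <<'E'
from h import *
d=cam('wrist');save(d,'w2.png')
c,r=ray(d,[(255,150)])
Rt=lean(40); zt=Rt.as_matrix()[:,2]
print(go(fx(0,-.107,.086)+.019*zt,Rt))
E
```

```text
t: 2.95
tool_pos: [0.4735, 0.0793, 0.1113]
tool_rot: [1.78, 1.844, -0.649]
contact_force: [-0.5, 1.4, -0.6]
opening: 0.0512
grip_force: 0.6
[ 0.001  0.001 -0.002  0.002  0.001  0.175]
```

View pics/w2.png

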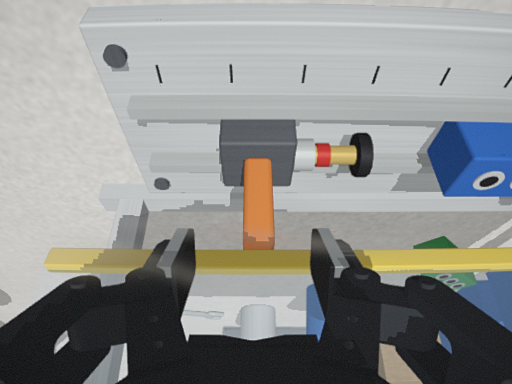

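The flap (row 260) is being pushed in by the fingers, and the fin at column 258 lies between them. Next I'll go the last 52 mm and close.

```bash
python3 -m pendant '[0,0,0,0,0,0.05,0.6, 0,0,0,0,0,0.1,0.6, 0,0,0,0,0,0.14,0.6, 0,0,0,0,0,0.175,0.6, 0,0,0,0,0,0.175,0.6]'
python3 -m pendant '[0,0,0,0,0,0,0.3, 0,0,0,0,0,0,0, 0,0,0,0,0,0,0, 0,0,0,0,0,0,0, 0,0,0,0,0,0,0,0,0,0,0,0,0,0]' 40
python3 - <<'E'
from h import *
d=cam('wrist');save(d,'w3.png')
E
```

```text
t: 3.62
tool_pos: [0.4746, 0.0441, 0.0704]
tool_rot: [1.781, 1.843, -0.652]
contact_force: [-0.1, 1.6, -1.2]
opening: 0.0511
grip_force: 0.0
t: 4.38
tool_pos: [0.4765, 0.0452, 0.0721]
tool_rot: [1.779, 1.842, -0.646]
contact_force: [5.4, 2.2, -2.6]
opening: 0.0157
grip_force: 41.4
```

View pics/w3.png

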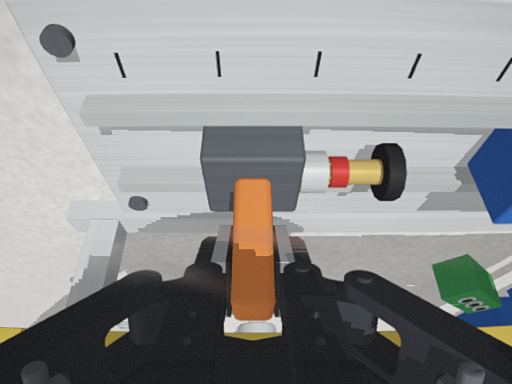

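Gripped: opening is 15.7 mm on the 16 mm fin. The plunger's black face is at columns 375–405, and because the camera moves with the carriage, that column tracks compression directly. I'll slide it now.

```bash
cat > disc.py <<'E'
from h import *
import sys
d=cam('wrist'); h=d['image'].max(2); s=d['image'].astype(int)
m=(h<50).astype(np.uint8); m[:,:330]=0; m[:140]=0; m[205:]=0; m[:,430:]=0
red=cv2.inRange(cv2.cvtColor(d['image'],cv2.COLOR_RGB2HSV),(0,150,90),(6,255,255)); red[:130]=0;red[210:]=0;red[:,:300]=0;red[:,400:]=0
b=cv2.inRange(cv2.cvtColor(d['image'],cv2.COLOR_RGB2HSV),(105,150,60),(120,255,255)); b[:120]=0;b[225:]=0;b[:,:350]=0
f=lambda k:(np.round([np.nonzero(k)[1].mean(),*np.percentile(np.nonzero(k)[1],[2,98]),k.astype(bool).sum()],1) if k.any() else None)
o=telemetry.get_obs()
print('disc',f(m),'red',f(red),'blue',f(b)); print('F along yf',o['contact_force']@yf,'yfix',(o['tool_pos']-O)@yf)
if len(sys.argv)>1: save(d,sys.argv[1])
E
python3 disc.py
python3 -m pendant '[0,0,0,0,0.03,0,0, 0,0,0,0,0.06,0,0, 0,0,0,0,0.09,0,0, 0,0,0,0,0.12,0,0, 0,0,0,0,0.14,0,0, 0,0,0,0,0.14,0,0]'
python3 disc.py
```

```text
disc [387. 373. 402. 994.] red [339.3 330.9 348.  498. ] blue [ 495.  473.  511. 2912.]
F along yf 5.150835440726699 yfix -0.10611211719357205
t: 5.22
tool_pos: [0.5163, 0.0465, 0.0721]
tool_rot: [1.782, 1.842, -0.654]
contact_force: [-4.6, 3.5, 5.0]
opening: 0.016
grip_force: 42.3
disc [386.7 374.  402.  910. ] red [339.7 331.  348.  487. ] blue [ 459.1  411.   509.  8836. ]
F along yf -4.574035711868563 yfix -0.06623296628197829
```

```bash
python3 -m pendant '[0,0,0,0,0.02,0,0, 0,0,0,0,0.04,0,0, 0,0,0,0,0.06,0,0, 0,0,0,0,0.075,0,0, 0,0,0,0,0.075,0,0]'
python3 disc.py pics/x.png >/dev/null; python3 disc.py w4.png
```

```text
t: 5.9
tool_pos: [0.5383, 0.0472, 0.0721]
tool_rot: [1.782, 1.841, -0.655]
contact_force: [-6.3, 3.7, 5.1]
opening: 0.0153
grip_force: 42.4
disc [385.2 372.  401.  889. ] red [338.2 330.  347.  473. ] blue [ 451.5  394.   509.  9606. ]
F along yf -6.7769957282979005 yfix -0.044230245403163705
```

View pics/w4.png

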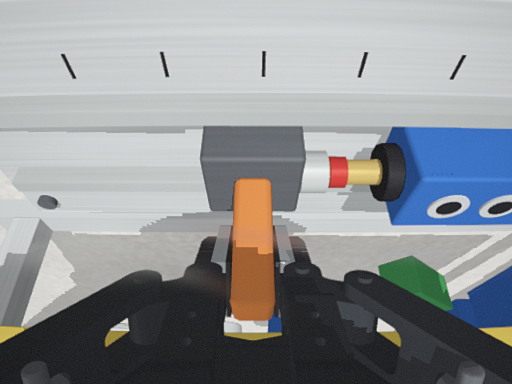

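The plunger disc (columns 372–401) is now on the housing face, with about 1–2 px of compression, so the housing is sliding. I'll continue in small steps.

```bash
python3 -m pendant '[0,0,0,0,0.015,0,0, 0,0,0,0,0.03,0,0, 0,0,0,0,0.04,0,0, 0,0,0,0,0.04,0,0]'
python3 disc.py
python3 -m pendant '[0,0,0,0,0.007,0,0, 0,0,0,0,0.013,0,0, 0,0,0,0,0.013,0,0]'
python3 disc.py
```

```text
t: 6.5
tool_pos: [0.5501, 0.0476, 0.0721]
tool_rot: [1.782, 1.842, -0.655]
contact_force: [-7.8, 4.0, 5.1]
opening: 0.0156
grip_force: 42.4
disc [384.9 372.  402.  896. ] red [337.7 330.  346.  456. ] blue [ 451.2  393.   509.  9661. ]
F along yf -7.2281309275859895 yfix -0.03244157371004692
t: 6.92
tool_pos: [0.5538, 0.0477, 0.0721]
tool_rot: [1.782, 1.841, -0.656]
contact_force: [-8.2, 3.9, 5.8]
opening: 0.0152
grip_force: 42.5
disc [384.7 371.  402.  920. ] red [337.3 330.  345.  435. ] blue [ 450.9  393.   509.  9702. ]
F along yf -8.740473586526962 yfix -0.028707894238028945
```

```bash
python3 -m pendant '[0,0,0,0,0.007,0,0, 0,0,0,0,0.01,0,0, 0,0,0,0,0.01,0,0]'|grep force
python3 disc.py
python3 -m pendant '[0,0,0,0,0.007,0,0, 0,0,0,0,0.01,0,0, 0,0,0,0,0.01,0,0]'|grep force
python3 disc.py
```

```text
contact_force: [-9.9, 4.1, 7.5]
grip_force: 42.5
disc [383.2 370.  400.  908. ] red [336.7 330.  344.  395. ] blue [ 450.3  392.   509.  9797. ]
F along yf -8.271327531593924 yfix -0.02590545183427992
contact_force: [-10.3, 3.6, 7.9]
grip_force: 42.6
disc [377.8 365.  395.  875. ] red [333.8 329.8 338.  240. ] blue [  447.6   387.    509.  10256. ]
F along yf -10.849730846840115 yfix -0.023264247421395507
```

```bash
python3 -m pendant '[0,0,0,0,0.006,0,0, 0,0,0,0,0.011,0,0, 0,0,0,0,0.011,0,0]'|grep force
python3 disc.py w5.png;python3 disc.py
```

```text
contact_force: [-12.0, 3.8, 7.9]
grip_force: 42.7
disc [371.6 359.  388.  845. ] red [330.8 329.  332.   67. ] blue [  444.8   381.    509.  10839. ]
F along yf -12.502902291378557 yfix -0.0202780799353165
disc [371.5 359.  388.  837. ] red [330.8 329.  332.   67. ] blue [  444.8   381.    509.  10835. ]
F along yf -11.968362311384544 yfix -0.020275930356053365
```

View pics/w5.png

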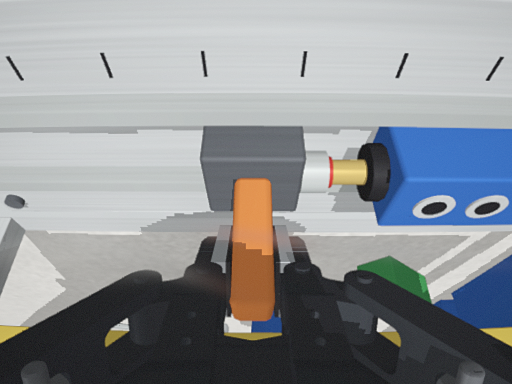

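The red band is almost in and the disc has moved 15.5 px from relaxed. That is about 7.6 mm (≈4.5 N), which agrees with the extra force. I'll unload slightly, open and check.

```bash
python3 -m pendant '[0,0,0,0,-0.003,0,0.1, 0,0,0,0,-0.003,0,0.25, 0,0,0,0,-0.003,0,0.4, 0,0,0,0,-0.003,0,0.4, 0,0,0,0,-0.003,0,0.4]'
python3 disc.py w6.png
```

```text
t: 8.93
tool_pos: [0.5642, 0.0478, 0.0715]
tool_rot: [1.78, 1.842, -0.649]
contact_force: [0.0, 1.4, -1.9]
opening: 0.034
grip_force: 0.0
disc [367.7 355.  384.  839. ] red [326.5 325.  328.   70. ] blue [  443.1   377.    509.  11222. ]
F along yf 0.11597565111262834 yfix -0.018371239603829685
```

View pics/w6.png

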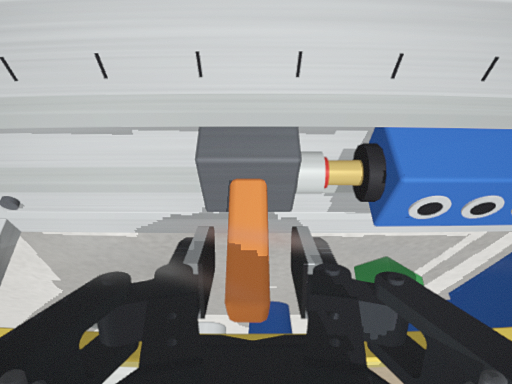

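Fingers are clear on both sides of the fin. The carriage, red band edge and housing all shifted together by 4 px because only the hand relaxed, so the clamp held. Next, back out along the tool axis.

```bash
python3 -m pendant '[0,0,0,0,0,-0.06,0.4, 0,0,0,0,0,-0.15,0.4, 0,0,0,0,0,-0.25,0.4, 0,0,0,0,0,-0.35,0.4, 0,0,0,0,0,-0.45,0.4, 0,0,0,0,0,-0.55,0.4, 0,0,0,0,0,-0.65,0.4, 0,0,0,0,0,-0.65,0.4, 0,0,0,0,0,-0.65,0.4, 0,0,0,0,0,-0.65,0.4]'
python3 - <<'E'
from h import *
a=cam('wrist');t=cam('top');s=cam('side')
c=cv2.resize(t['image'][85:260,205:305],None,fx=2.2,fy=2.2,interpolation=2)
s2=cv2.resize(s['image'][130:260,180:340],None,fx=1.8,fy=1.8,interpolation=2)
w=cv2.resize(a['image'],(280,210))
o=np.zeros((590,800,3),np.uint8);o[:385,:220]=c;o[:234,230:518]=s2;o[:210,519:799]=w
cv2.imwrite('pics/end.png',cv2.cvtColor(o[:390],cv2.COLOR_RGB2BGR))
E
```

```text
t: 10.22
tool_pos: [0.5592, 0.1725, 0.2196]
tool_rot: [1.78, 1.842, -0.652]
contact_force: [0.3, -0.5, -0.6]
opening: 0.0343
grip_force: 0.0
```

View pics/end.png

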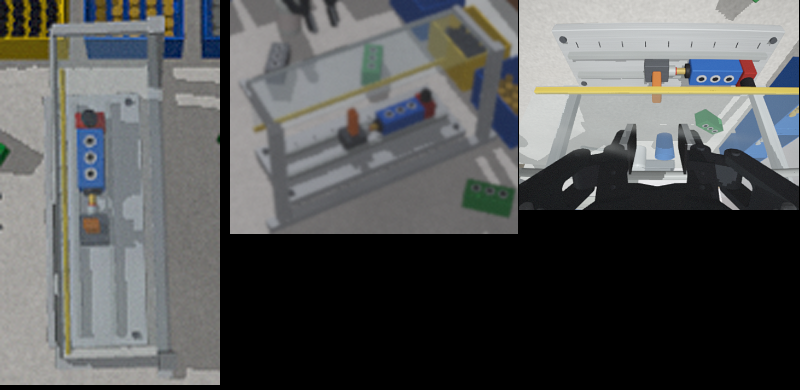

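The housing is against the red stop and square in the bed. The plunger is partly in, the flap hangs shut and the hand is clear.

```bash
python3 -c "
from station import ctrl; print(ctrl.finish_job())"
```

```text
the job is handed in; nothing more can be done
None
```

I clamped the blue housing square against the red end stop with the plunger about 7.6 mm in (about 4.5 N by my estimate), then let go and backed out so the flap fell shut; the job is handed in after about 10 s of the 38 s, no verdict was returned, and the final pictures showed nothing disturbed.

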